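Wind a screw jack up until a cabinet door lies level

ROBOT

A 6-joint arm with a two-finger parallel gripper is mounted at the origin on a cart in front of the work surface, level with it; the furniture and walls round the work are solid. World frame = base frame: x ahead of the robot, y to its left, z up, the work surface at z = 0. Lengths are in mm, angles in rad, forces in N, time in s.
With the tool pointing down it reaches from about 400 to 925 mm from the base axis. Payload 12.5 kg.
Tool frame: the origin (TCP) lies midway between the tips of the shut fingers; the grasp point (between the pads) lies 19 mm behind it (env.tcp_to_grasp is the distance from the TCP to the grasp point, in mm); z points along the fingers, y is the line along which they close (so a half turn about z gives the same grasp; the last joint's range is limited). The gripper opens to 95 mm and grips with 3 to 60 N. Pads are 20 mm wide; open, the fingers measure 119 mm over their backs; the gripper's body (75 mm by 180 mm) begins 59 mm behind the grasp point.
Start: joints at [1.087, 0.491, 1.559, -0, 1.092, -0.106], TCP at [230.533, 580.949, 214.661] pointing down, gripper open.
Joint ranges: [-3.1, 3.1], [-0.84, 2.19], [0.05, 2.79], [-1.13, 4.28], [0.06, 2.93], [-2.69, 2.69]. Speed limits (rad/s): [2.22, 2.22, 2.79, 3.14, 3.14, 3.14].

INTERFACE

Orientations are given as [roll, pitch, yaw] about the fixed x, y, z axes, in that order (R = Rz(yaw) Ry(pitch) Rx(roll)).
In Python, from cell import env gives the robot as it stands. The module is installed in compiled form; this text tells all that it offers.
- The arm moves only by the tool step_arm, never from a script. Its argument "plan" is a list that holds one entry, the list of rows, each a list of 5 numbers: the shift along the tool's x, y, z in mm, then the turn about the tool's z in degrees, then the opening, from -1 (shut) to 1 (fully open). A call has 1 to 8 rows; each row is the pose to reach, as a shift and turn from the pose commanded when the call began, along the tool's axes at that moment; what a row does not reach only later rows make up. A row lasts 1/12 s, in which the tool goes at most 41.7 mm and 7.16 degrees, less where a joint would pass 70% of its speed; a pose out of reach is approached as far as the arm can. A call with a gripper value outside its range is refused whole. The fingers move at their own pace and stop on an object; the grip force is fixed at half the most. Time passes only in rows, so rows that repeat a pose let the fingers close. It gives the time, the measured TCP pose, the force, the opening and the grip force at its end, in the units of the state.
- env.state(): the state, without advancing time (a new reading comes with each control period).
- env.read_camera(name): name is "side" or "top" or "wrist"; returns the picture (420x560x3 uint8, blue, green, red); there is no depth.
- env.get_calibration(name): a dict with "K" (3x3 intrinsics, pixels), "D" ([k1, k2, p1, p2, k3] as OpenCV has them; the pictures are not rectified), "extrinsics" (4x4, takes a point from world to camera coordinates). Camera axes: x right, y up, looking along -z (the intrinsics and any distortion apply to the point x, -y, -z); pixel columns grow to the right and rows downward; lengths in mm; the calibration is good to about 2 mm. A picture is of the moment at which its call begins: read the wrist's pose just before it. get_calibration takes no time and is no camera call; for the wrist camera it gives the pose at the moment of the call.
- env.job_done(): hands the job in; it is judged then, once.
The state is a dict: "t": time; "joints": joint angles; "qvel": joint speeds; "tau": joint torques, N m; "eef_pos": TCP position; "tcp_rot": TCP orientation; "ft_force": force on the tool from outside, world axes, zero at the start; "moment": the same for the moment, N m; "opening": opening from 0.0 (shut) to 1.0 (fully open); "grip_force": force on a finger pad.
Only numpy, scipy, OpenCV 4.12 (cv2) and the standard library are available. Lean on these libraries where they do the work, as an engineer would, in place of code of your own. Each camera call takes 0.05 s, during which the arm holds its last target. There are 200 camera calls.

TASK

The framed cabinet door is to be varnished but slopes: its far end lies on a wood block, its near end on the low toe of the blue screw jack. Fit the loose crank handle on the square end of the jack's screw, feeling for the square until the socket drops fully home, then wind the jack up with it until the door lies level, and let go, leaving the crank on the shaft. Do not force the crank on the jack, keep your hands off the door so that it stays in its place, and leave the other things where they are.

Things in the scene. Friction and masses are not known exactly. Their poses are not given: they have to be found in the camera images.
- jack: Blue screw jack bolted to the bench. Origin: on the upright screw axis at bench height. +x points along the toe to the door. Base 150 x 130 x 10 mm, head plate 56 x 104 mm, its top 118 mm up; above it the screw ends in a square. Turning the screw clockwise, seen from above, raises the toe 10 mm a turn; it is stiff (about 0.1 N m) and self-locking. Side and down forces wedge the socket: keep them under 10 N.
- jack_shaft_top (a point): Centre of the top of the screw's square end, 150 mm above the bench. The square is 14 mm wide and 24 mm long; above it a round nose, 4 mm high, tapers from 13.6 to 9 mm. Which way its sides face is not reported and differs each time: this point's axes are the jack's, not the square's. The screw does not turn when the socket only rubs on it.
- toe_top (a point): Middle of the rubber-topped lifting toe (56 x 106 mm, 40 mm in front of the screw axis) on which the door's near end lies; its z is the toe's height: 26 to 36 mm at the start, it can go to 66 mm. The door is level when this height is 50 mm, as high as the wood block.
- crank: Loose steel crank, 0.33 kg, standing upright on its socket. Origin: centre of the socket's mouth (underside); z up; +x along the arm. Socket block 34 x 34 x 30 mm, in it from below a 16 mm square hole 25 mm deep, sides along x and y. Above, a round boss to hold, 27 mm across, z 30 to 58 mm. Arm 16 mm wide, z 14 to 25 mm. Fully home, the origin is 25 mm below the shaft's top.
- grip_mid (a point): Middle of the crank's red upright grip, which revolves freely on the arm: 22 mm across, from 28 to 74 mm above the crank's origin, this point at 52 mm; it lies 66 mm from the socket's axis.
- door_panel: Framed cabinet door panel, 280 x 320 x 14 mm, 0.3 to 0.65 kg, loose. Origin: centre of its underside; z is its face, x runs along the 280 mm from the jack's toe to the loose wood block (55 x 90 x 50 mm, its top 50 mm above the bench) under the far end. Level means its z axis is vertical; at the start its jack end is 14 to 24 mm too low.
- screw_jar: Glass jar with a red lid, 62 mm across, 86 mm tall, bystander. Origin: centre of its underside. It and the crank stand on opposite sides of the jack, either way round.
- paint_tin: Paint tin 102 mm across, 120 mm tall, bystander at the right.
- sanding_block: Cork sanding block 63 x 101 x 32 mm, bystander.
- mug: Spotted mug 82 x 117 x 91 mm, bystander.
Things that resemble listed ones, but are neither listed nor needed, are in the scene too. What is shaped like the crank but yellow is not meant.

How it is judged:
By the outcome, as a careful person would: the job done as asked, in the order asked, and still so for the second after the job is handed in, with the robot touching nothing.
It also fails if it takes over 72 s, if anything falls off the work surface, if the arm or the gripper's body presses on something with over 40 N, if the wrist force passes 120 N, or if a joint passes its speed limit or range.

## Working session

There is one attempt and no reset: what is moved stays moved. The work goes in short steps, Python scripts to look and compute and a tool call to move; the robot and the scene stay as the last step left them, time stands still between calls to the robot, and variables do not carry over. Pictures are saved under pics/ and viewed, at most 10 in all, crops included, and the job is handed in when it is done.

Besides the shell and the picture viewer there is one more tool, called after "Request:" in YAML: its name, and indented under it one key for each argument. step_arm: Moves the arm, as the interface text tells. Its arguments: {"type":"object","properties":{"plan":{"type":"array"}},"required":["plan"]}

```bash
mkdir -p pics; cat > h.py <<'E'
from cell import env
import numpy as np, cv2
def snap(n,f):
    c=env.get_calibration(n); im=env.read_camera(n); cv2.imwrite('pics/'+f,im); np.savez('pics/'+f+'.npz',K=c['K'],D=c['D'],E=c['extrinsics']); return im
def ray(f,u,v):
    c=np.load('pics/'+f+'.npz'); p=cv2.undistortPoints(np.array([[[u,v]]],float),c['K'],c['D'])[0,0]
    E=c['E']; R=E[:3,:3]; o=-R.T@E[:3,3]; return o, R.T@np.array([p[0],-p[1],-1.])
def atz(f,u,v,z):
    o,d=ray(f,u,v); return o+d*(z-o[2])/d[2]
def proj(f,P):
    c=np.load('pics/'+f+'.npz'); E=c['E']; q=(E[:3,:3]@np.array(P,float).T).T+E[:3,3]; q=q*[1,-1,-1]
    return cv2.projectPoints(q.reshape(-1,1,3),np.zeros(3),np.zeros(3),c['K'],c['D'])[0][:,0]
E
python3 - <<'E'
from h import *
a=snap('top','top1.png');b=snap('side','side1.png')
print(env.state())
for n in('top','side'):
    c=env.get_calibration(n);E=np.array(c['extrinsics']);print(n,-E[:3,:3].T@E[:3,3],E[:3,:3].round(2),c['K'][0])
E
```

```text
{'t': 0.1, 'joints': array([ 1.08741085e+00,  4.91490191e-01,  1.55935513e+00, -1.77565903e-05,
        1.09163899e+00, -1.05584009e-01]), 'qvel': array([-0.00136571, -0.00164086, -0.00038576,  0.00151572, -0.00073917,
        0.00036929]), 'tau': array([ 1.52986191e-03, -6.13610458e+01, -2.58602482e+01,  6.93470333e-02,
        4.70046618e-02, -4.97129497e-05]), 'eef_pos': array([230.43705797, 580.77182093, 214.13731129]), 'tcp_rot': array([-3.14070430e+00, -7.83078080e-05,  2.76379934e+00]), 'ft_force': array([ 0.12797659, -0.69070768,  0.83750579]), 'moment': array([-0.00414429, -0.00711849,  0.03748402]), 'grip_force': 0.0, 'opening': 0.9998255610168529}
top [ 400.89146561   46.28570119 1450.15115293] [[-0.01 -1.    0.01]
 [ 0.99 -0.01  0.14]
 [-0.14  0.01  0.99]] [404.32141658   0.         281.47509863]
side [ 106.4523627  1470.54068053  727.29506767] [[-0.96 -0.29 -0.01]
 [ 0.1  -0.36  0.93]
 [-0.27  0.88  0.38]] [498.7132954    0.         277.51958856]
```

View pics/top1.png

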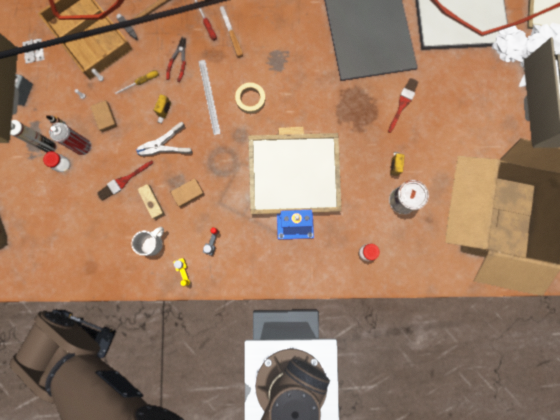

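View pics/side1.png

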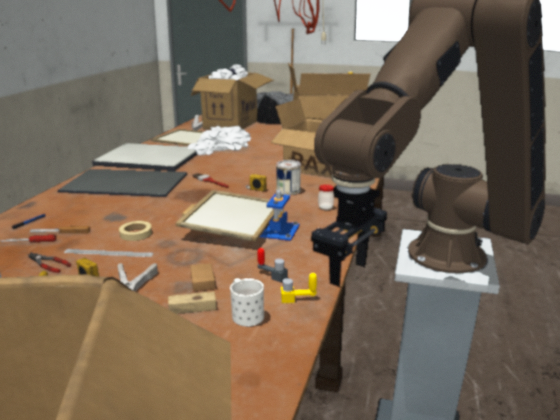

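Candidates for the crank in the top view: a grey crank with a red grip at (210,245), and a yellow look-alike at (183,270). The grey one fits the description. The jack is at (296,224) and the jar at (370,252). I'll check the choice in one close crop.

```bash
python3 - <<'E'
from h import *
im=cv2.imread('pics/top1.png')[200:290,195:320]
cv2.imwrite('pics/c1.png',cv2.resize(im,None,fx=6.4,fy=6.4,interpolation=cv2.INTER_CUBIC))
im=cv2.imread('pics/side1.png')
E
```

```text
(no output)
```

View pics/c1.png

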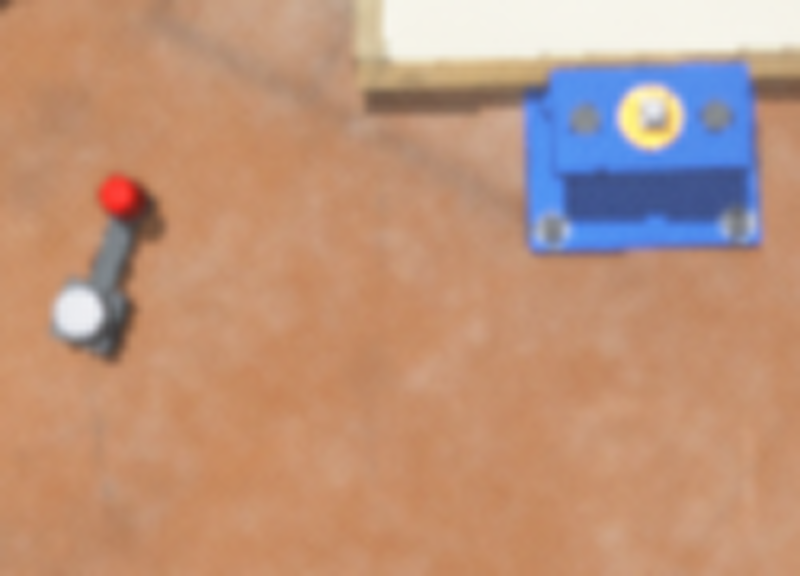

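The crop confirms a steel crank with its boss at (78,312) and red grip top at (121,196). The shaft top is at (653,113).

```bash
python3 - <<'E'
from h import *
px=lambda x,y:(195+(x+.5)/6.4-.5,200+(y+.5)/6.4-.5)
f='top1.png'
b=atz(f,*px(78,312),58);g=atz(f,*px(121,196),74);s=atz(f,*px(653,113),154)
print('boss',b,'grip',g,np.hypot(*(g-b)[:2]),np.degrees(np.arctan2(*(g-b)[1::-1])),'shaft',s)
# head plate corners z=118
for p in [(552,68),(745,62),(752,172),(556,168)]: print(atz(f,*px(*p),118))
st=env.state();
from scipy.spatial.transform import Rotation as Ro
R=Ro.from_euler('xyz',st['tcp_rot']);print(R.as_matrix().round(3)); print(R.inv().apply(b-st['eef_pos']))
c=env.get_calibration('wrist');E=np.array(c['extrinsics']);T=R.as_matrix()
print('cam in tool',T.T@(-E[:3,:3].T@E[:3,3]-st['eef_pos']),(E[:3,:3]@T).round(2),c['K'])
E
```

```text
boss [466.74118838 284.2052424   58.        ] grip [527.39374019 259.56960165  74.        ] 65.46485192192743 -22.105833197604213 shaft [559.92115707 -20.385874   154.        ]
[588.31242856  29.96337821 118.        ]
[590.71370141 -70.54518732 118.        ]
[533.17811898 -73.06750194 118.        ]
[536.07148053  28.36712635 118.        ]
[[-0.929  0.369 -0.   ]
 [ 0.369  0.929 -0.001]
 [ 0.    -0.001 -1.   ]]
[-329.04699792 -188.34863419  156.27892591]
cam in tool [  68.03400298   -0.35567212 -169.10757697] [[ 0.    1.    0.  ]
 [ 0.97 -0.    0.24]
 [ 0.24 -0.   -0.97]] [[297.66067442   0.         280.71043808]
 [  0.         297.66067442 209.06071983]
 [  0.           0.           1.        ]]
```

Request:
step_arm:
  plan:
    - [[-329, -188, 40, 0, 0], [-329, -188, 40, 0, 0], [-329, -188, 40, 0, 0], [-329, -188, 40, 0, 0], [-329, -188, 40, 0, 0], [-329, -188, 40, 0, 0], [-329, -188, 40, 0, 0], [-329, -188, 40, 0, 0]]

```text
t: 0.77
eef_pos: [438.2, 320.1, 179.4]
tcp_rot: [-3.141, -0.0, 2.764]
ft_force: [0.8, 0.6, 0.0]
opening: 0.521
grip_force: 0.0
```

Request:
step_arm:
  plan:
    - [[-24, -14, 20, 0, 0], [-24, -14, 40, 0, 0], [-24, -14, 40, 0, 0], [-24, -14, 40, 0, 0]]

```text
t: 1.1
eef_pos: [454.2, 299.8, 139.2]
tcp_rot: [-3.14, -0.002, 2.763]
ft_force: [0.8, 0.0, 0.1]
opening: 0.5
grip_force: 0.0
```

```bash
python3 - <<'E'
from h import *
im=snap('wrist','w1.png'); print(env.state()['eef_pos'],env.state()['qvel'].round(3)); print(proj('w1.png',[[467,284,58],[527,259.5,74]]))
E
```

```text
[454.32875438 300.47598776 140.02762097] [ 0.016 -0.019 -0.01  -0.002 -0.001  0.   ]
[[269.95690549 234.43252476]
 [269.28927082 309.19264484]]
```

View pics/w1.png

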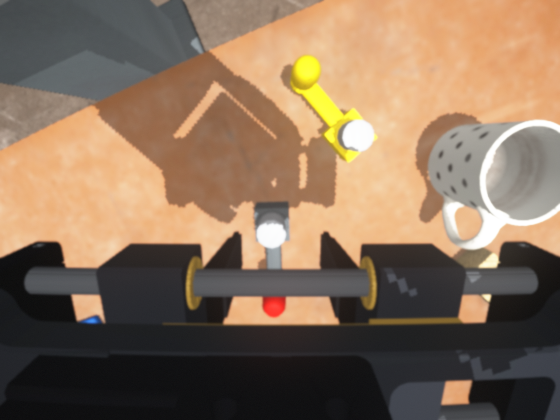

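The boss is at (271,232) and the red grip at (274,305). The crank arm lies along the tool's -x.

```bash
cat >> h.py <<'E'
from scipy.spatial.transform import Rotation as Ro
def tool(P):
    s=env.state(); return Ro.from_euler('xyz',s['tcp_rot']).inv().apply(np.array(P)-s['eef_pos'])
E
python3 - <<'E'
from h import *
im=cv2.imread('pics/w1.png'); sub=im[205:260,245:300].min(2)
n,l,st,c=cv2.connectedComponentsWithStats((sub>170).astype('u1'));i=1+st[1:,4].argmax();c=c[i]+[245,205];print(c,st[i])
b=atz('w1.png',*c,58); print(b,tool(b), atz('w1.png',274,305,74)-b)
E
```

```text
[271.31034483 234.71551724] [ 11  16  33  29 696]
[467.68662429 285.01563896  58.        ] [-18.14521153  -9.4341926   82.02275894] [ 56.93093616 -20.02424218  16.        ]
```

Request:
step_arm:
  plan:
    - [[-18, -9, 20, 0, 0], [-18, -9, 60, 0, 0], [-18, -9, 95, 0, 0], [-18, -9, 106, 0, 0], [-18, -9, 106, 0, 0], [-18, -9, 106, 0, 0]]

```text
t: 1.65
eef_pos: [468.2, 286.0, 34.9]
tcp_rot: [3.141, 0.0, 2.765]
ft_force: [-0.2, -0.5, -0.2]
opening: 0.497
grip_force: 0.0
```

Request:
step_arm:
  plan:
    - [[0, -1, 0, 0, -1], [0, -1, 0, 0, -1], [0, -1, 0, 0, -1], [0, -1, 0, 0, -1], [0, -1, 0, 0, -1], [0, -1, 0, 0, -1]]

```text
t: 2.15
eef_pos: [468.1, 284.5, 34.7]
tcp_rot: [3.14, 0.001, 2.764]
ft_force: [0.0, 1.7, 9.2]
opening: 0.281
grip_force: 30.0
```

Request:
step_arm:
  plan:
    - [[0, 0, -30, 0, -1], [0, 0, -70, 0, -1], [0, 0, -110, 0, -1], [0, 0, -150, 0, -1], [0, 0, -190, 0, -1], [0, 0, -190, 0, -1], [0, 0, -190, 0, -1]]

```text
t: 2.73
eef_pos: [467.8, 284.2, 225.5]
tcp_rot: [3.139, 0.003, 2.764]
ft_force: [-0.1, 0.1, -4.3]
opening: 0.277
grip_force: 30.0
```

Request:
step_arm:
  plan:
    - [[-240, -249, 0, 0, -1], [-240, -249, 0, 0, -1], [-240, -249, 0, 0, -1], [-240, -249, 0, 0, -1], [-240, -249, 0, 0, -1], [-240, -249, 0, 0, -1], [-240, -249, 0, 0, -1], [-240, -249, 0, 0, -1]]

```text
t: 3.4
eef_pos: [593.6, -26.3, 221.4]
tcp_rot: [-3.141, -0.004, 2.764]
ft_force: [0.8, 0.9, -3.6]
opening: 0.277
grip_force: 30.0
```

Request:
step_arm:
  plan:
    - [[-8, -8, 0, 0, -1], [-8, -8, 0, 0, -1], [-8, -8, 0, 0, -1], [-8, -8, 0, 0, -1]]

```text
t: 3.73
eef_pos: [597.7, -33.8, 222.4]
tcp_rot: [-3.141, -0.003, 2.764]
ft_force: [0.6, -0.3, -3.3]
opening: 0.28
grip_force: 30.0
```

```bash
python3 - <<'E'
from h import *
im=snap('wrist','w2.png'); print(env.state()['eef_pos'],tool([560,-20.4,154])); p=proj('w2.png',[[560,-20.4,154]])[0];print(p)
a,b=int(p[0]-100),int(max(p[1]-75,0)); print(a,b)
cv2.imwrite('pics/w2c.png',cv2.resize(im[b:b+150,a:a+200],None,fx=4,fy=4,interpolation=cv2.INTER_CUBIC))
E
```

```text
[597.81138857 -33.43942386 222.80615765] [39.83327899 -1.77650467 68.87792772]
[279.26188316 170.98960109]
179 95
```

View pics/w2c.png

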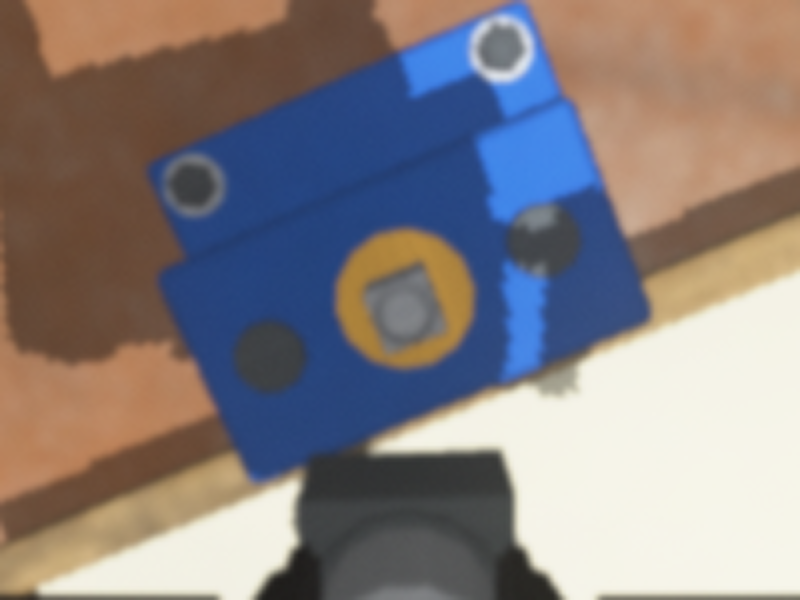

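The square shows as a dark block at crop (365,292)-(447,330), parallel to the head plate to within about 2°. The nose centre is at (403,313), and the mouth edge of the held socket is at (402,453).

```bash
python3 - <<'E'
from h import *
px=lambda x,y:(179+(x+.5)/4-.5,95+(y+.5)/4-.5)
f='w2.png'
s=atz(f,*px(403,313),154);print('shaft',s,tool(s))
for q in [(365,292),(422,264),(447,330)]: print(atz(f,*px(*q),150))
print('front mouth edge',tool(atz(f,*px(403,454),222.8-34.8)), [tool(atz(f,*px(x,454),188))[1] for x in(306,500)])
print(env.state()['joints'])
E
```

```text
shaft [561.43371817 -20.87216261 154.        ] [38.32640175 -1.68819316 68.87521487]
[555.09576727 -26.64768702 150.        ]
[554.10855127 -13.86874177 150.        ]
[568.40775654 -14.01162465 150.        ]
front mouth edge [17.70758836 -1.56634165 34.83814372] [np.float64(-18.654565114428248), np.float64(15.519718573245058)]
[-1.66293421e-01  4.46122967e-01  1.61449942e+00  3.18259635e-04
  1.08274542e+00 -1.36055971e+00]
```

Request:
step_arm:
  plan:
    - [[37.6, -0.1, 0, -7, -1], [37.6, -0.1, 0, -14, -1], [37.6, -0.1, 10, -21.6, -1], [37.6, -0.1, 26, -21.6, -1], [37.6, -0.1, 26, -21.6, -1], [37.6, -0.1, 26, -21.6, -1], [37.6, -0.1, 26, -21.6, -1]]

```text
t: 4.37
eef_pos: [563.7, -20.3, 198.2]
tcp_rot: [3.142, 0.0, 3.141]
ft_force: [-0.1, 0.1, -3.6]
opening: 0.275
grip_force: 30.0
```

```bash
python3 - <<'E'
from h import *
im=snap('wrist','w3.png'); s=env.state();print(s['eef_pos'],s['ft_force'],s['moment'],s['joints'])
cv2.imwrite('pics/w3c.png',cv2.resize(im[130:280,180:380],None,fx=4,fy=4,interpolation=cv2.INTER_CUBIC))
E
```

```text
[563.79475454 -20.45266288 198.36379737] [-0.30472384 -0.39366872 -2.4840418 ] [-0.00138343  0.07258112  0.01633789] [-1.53376781e-01  4.21946359e-01  1.73045892e+00  9.61076500e-05
  9.88307516e-01 -1.72333157e+00]
```

View pics/w3c.png

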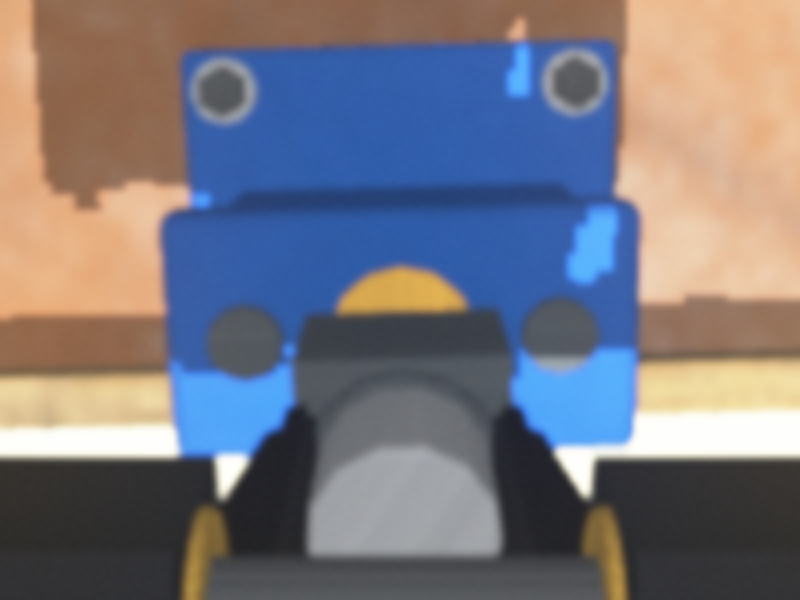

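Request:
step_arm:
  plan:
    - [[0.7, 0.2, 4, 0, -1], [0.7, 0.2, 8, 0, -1], [0.7, 0.2, 12, 0, -1], [0.7, 0.2, 12, 0, -1]]

```text
t: 4.75
eef_pos: [562.5, -20.7, 184.7]
tcp_rot: [3.141, -0.001, 3.141]
ft_force: [-0.1, 0.4, -3.3]
opening: 0.279
grip_force: 30.0
```

Request:
step_arm:
  plan:
    - [[0, 0.2, 1, 0, -1], [0, 0.2, 2, 0, -1], [0, 0.2, 2, 0, -1]]

```text
t: 5.0
eef_pos: [562.8, -20.5, 183.5]
tcp_rot: [3.141, -0.0, 3.141]
ft_force: [0.9, 0.1, -2.5]
opening: 0.279
grip_force: 30.0
```

Request:
step_arm:
  plan:
    - [[0, 0, 1, 0, -1], [0, 0, 2, 0, -1], [0, 0, 3, 0, -1], [0, 0, 3, 0, -1]]

```text
t: 5.33
eef_pos: [562.8, -20.5, 180.5]
tcp_rot: [3.141, -0.0, 3.141]
ft_force: [-0.5, -0.1, -2.9]
opening: 0.276
grip_force: 30.0
```

Request:
step_arm:
  plan:
    - [[0, 0, 1, 0, -1], [0, 0, 2, 0, -1], [0, 0, 3, 0, -1], [0, 0, 4, 0, -1], [0, 0, 4, 0, -1]]

```text
t: 5.75
eef_pos: [562.8, -20.5, 176.4]
tcp_rot: [3.141, -0.0, 3.141]
ft_force: [-0.3, -0.0, -2.6]
opening: 0.276
grip_force: 30.0
```

Request:
step_arm:
  plan:
    - [[0, 0, 1, 0, -1], [0, 0, 2, 0, -1], [0, 0, 3, 0, -1], [0, 0, 4, 0, -1], [0, 0, 4, 0, -1]]

```text
t: 6.17
eef_pos: [562.8, -20.5, 172.4]
tcp_rot: [3.141, -0.0, 3.141]
ft_force: [0.9, -0.3, -3.3]
opening: 0.275
grip_force: 30.0
```

Request:
step_arm:
  plan:
    - [[0, 0, 1.5, 0, -1], [0, 0, 3, 0, -1], [0, 0, 4.5, 0, -1], [0, 0, 6, 0, -1], [0, 0, 7.5, 0, -1], [0, 0, 9, 0, -1], [0, 0, 9, 0, -1]]

```text
t: 6.75
eef_pos: [562.7, -20.5, 163.3]
tcp_rot: [3.141, -0.0, 3.141]
ft_force: [-0.1, -0.1, -3.5]
opening: 0.275
grip_force: 30.0
```

Request:
step_arm:
  plan:
    - [[0, 0, 0.5, 0, -1], [0, 0, 1, 0, -1], [0, 0, 1.5, 0, -1], [0, 0, 2, 0, -1], [0, 0, 2, 0, -1]]

```text
t: 7.17
eef_pos: [562.8, -20.5, 161.6]
tcp_rot: [3.141, -0.0, 3.141]
ft_force: [-0.5, -0.4, -3.0]
opening: 0.28
grip_force: 30.0
```

Request:
step_arm:
  plan:
    - [[0, 0, 0.5, 0, -1], [0, 0, 0.5, 0, -1], [0, 0, 1, 0, -1], [0, 0, 1, 0, -1]]

```text
t: 7.5
eef_pos: [562.9, -20.5, 160.6]
tcp_rot: [3.142, 0.0, 3.141]
ft_force: [-0.1, 0.3, -3.3]
opening: 0.276
grip_force: 30.0
```

Request:
step_arm:
  plan:
    - [[0, 0, 0.3, 0, -1], [0, 0, 0.6, 0, -1], [0, 0, 0.6, 0, -1]]

```text
t: 7.75
eef_pos: [562.9, -20.5, 160.0]
tcp_rot: [3.142, 0.0, 3.141]
ft_force: [0.2, 0.4, -2.7]
opening: 0.274
grip_force: 30.0
```

Request:
step_arm:
  plan:
    - [[0, 0, 0, 0, -0.1], [0, 0, 0, 0, -0.1], [0, 0, 0, 0, -0.1], [0, 0, 0, -10, -0.1], [0, 0, 0, -17, -0.1], [0, 0, 0, -24, -0.1], [0, 0, 0, -31, -0.1], [0, 0, 0, -38, -0.1]]

```text
t: 8.42
eef_pos: [563.0, -20.5, 160.3]
tcp_rot: [-3.141, 0.001, -2.511]
ft_force: [-0.0, -0.5, -0.0]
opening: 0.45
grip_force: 0.0
```

```bash
python3 - <<'E'
from h import *
im=snap('wrist','w4.png'); s=env.state();print(s['eef_pos'],s['ft_force'],s['moment'],s['joints'],s['tcp_rot'])
a=im[130:280,180:380]; b=snap('side','side2.png')[170:260,180:300]
cv2.imwrite('pics/w4c.png',np.hstack([cv2.resize(a,(400,300)),cv2.resize(b,(400,300),interpolation=cv2.INTER_CUBIC)]))
E
```

```text
[563.04523592 -20.54579252 160.29048491] [-1.07802995  1.43629563  0.32386069] [0.04822021 0.0513355  0.01774509] [-1.53729452e-01  4.66117772e-01  1.77378407e+00  5.91948573e-05
  9.01006497e-01 -2.36433616e+00] [-3.14113741e+00  5.13021743e-04 -2.50181889e+00]
```

View pics/w4c.png

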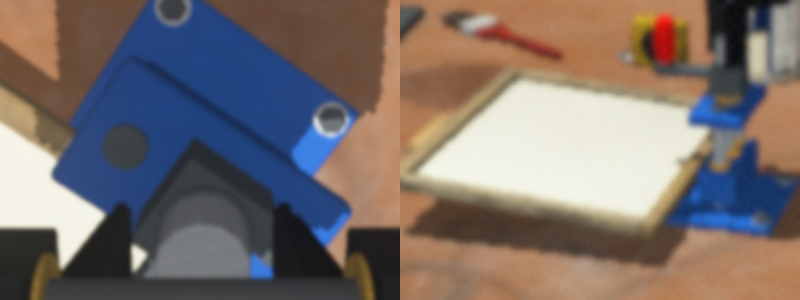

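Request:
step_arm:
  plan:
    - [[0, 0, 0, -5, -1], [0, 0, 0, -5, -1], [0, 0, 0, -5, -1], [0, 0, 0, -5, -1], [0, 0, 0, -5, -1]]

```text
t: 8.93
eef_pos: [562.9, -20.5, 160.1]
tcp_rot: [-3.142, 0.0, -2.433]
ft_force: [-0.3, 0.1, 1.3]
opening: 0.276
grip_force: 29.9
```

Request:
step_arm:
  plan:
    - [[0, 0, 0, 4, -1], [0, 0, 0, 8, -1], [0, 0, 0, 12, -1], [0, 0, 0, 16, -1], [0, 0, 0, 20, -1], [0, 0, 0, 20, -1]]

```text
t: 9.43
eef_pos: [563.3, -20.9, 160.1]
tcp_rot: [-3.141, 0.001, -2.784]
ft_force: [2.7, -1.3, -1.1]
opening: 0.28
grip_force: 29.9
```

```bash
python3 - <<'E'
from h import *
s=env.state();print(s['eef_pos'],s['ft_force'],s['moment'],s['joints'])
E
```

```text
[563.3063801  -20.86507901 160.14595551] [ 2.68422929 -1.31711421 -1.08388098] [-0.46375377 -0.44924694  0.04890949] [-1.54002263e-01  4.66489335e-01  1.77357034e+00 -5.17256196e-04
  9.00334328e-01 -2.08214263e+00]
```

Request:
step_arm:
  plan:
    - [[-0.3, -0.4, 0, 6, -1], [-0.3, -0.4, 0, 12, -1], [-0.3, -0.4, 0, 18, -1], [-0.3, -0.4, 0, 24, -1], [-0.3, -0.4, 0, 30, -1], [-0.3, -0.4, 0, 36, -1], [-0.3, -0.4, 0, 42, -1], [-0.3, -0.4, 0, 48, -1]]

```text
t: 10.1
eef_pos: [563.0, -21.3, 160.1]
tcp_rot: [-3.141, -0.0, 2.663]
ft_force: [-0.8, -4.6, 1.9]
opening: 0.279
grip_force: 29.9
```

```bash
python3 - <<'E'
from h import *
s=env.state();print(s['eef_pos'],s['ft_force'],s['moment'],s['joints'],s['tcp_rot'])
im=snap('wrist','w5.png');b=snap('side','side3.png')[170:260,180:300]; 
cv2.imwrite('pics/w5c.png',np.hstack([cv2.resize(im[130:280,180:380],(400,300)),cv2.resize(b,(400,300),interpolation=cv2.INTER_CUBIC)]))
E
```

```text
[563.0038949  -21.28439682 160.09215373] [-0.84577358 -4.61691824  1.87865506] [-0.98134127  0.41450624  0.09977943] [-1.54565734e-01  4.66784990e-01  1.77319242e+00 -1.19838846e-03
  9.02072774e-01 -1.24571853e+00] [-3.14055571e+00 -1.33703258e-04  2.66269225e+00]
```

View pics/w5c.png

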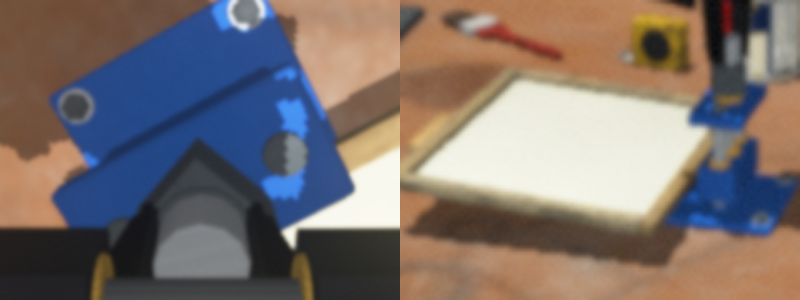

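The crank turns together with the tool. Torque is about 0.1 N m and side force under 5 N.

Request:
step_arm:
  plan:
    - [[0, -0.6, 0, 6, -1], [0, -0.6, 0, 12, -1], [0, -0.6, 0, 18, -1], [0.1, -0.6, 0, 24, -1], [0.1, -0.6, 0, 30, -1], [0.2, -0.6, 0, 36, -1], [0.2, -0.6, 0, 42, -1], [0.2, -0.6, 0, 48, -1]]

```text
t: 10.87
eef_pos: [562.4, -21.3, 160.1]
tcp_rot: [-3.141, -0.0, 1.828]
ft_force: [-3.3, -2.4, 2.7]
opening: 0.28
grip_force: 29.9
```

Request:
step_arm:
  plan:
    - [[0, -0.6, 0, 6, -1], [0, -0.6, 0, 12, -1], [0, -0.6, 0, 18, -1], [0.1, -0.6, 0, 24, -1], [0.1, -0.6, 0, 30, -1], [0.2, -0.6, 0, 36, -1], [0.2, -0.6, 0, 42, -1], [0.2, -0.6, 0, 48, -1]]

```text
t: 11.53
eef_pos: [561.9, -21.0, 160.1]
tcp_rot: [-3.141, -0.0, 0.99]
ft_force: [-1.6, -0.5, 1.7]
opening: 0.279
grip_force: 29.9
```

Request:
step_arm:
  plan:
    - [[0, -0.6, 0, 6, -1], [0, -0.6, 0, 12, -1], [0, -0.6, 0, 18, -1], [0.1, -0.6, 0, 24, -1], [0.1, -0.6, 0, 30, -1], [0.2, -0.6, 0, 36, -1], [0.2, -0.6, 0, 42, -1], [0.2, -0.6, 0, 48, -1]]

```text
t: 12.2
eef_pos: [561.9, -20.4, 160.1]
tcp_rot: [-3.141, -0.0, 0.153]
ft_force: [0.2, 0.2, 0.4]
opening: 0.277
grip_force: 29.9
```

Request:
step_arm:
  plan:
    - [[0, 0, 0, 6, -1], [0, 0, 0, 12, -1], [0, -0.1, 0, 18, -1], [0, -0.1, 0, 24, -1], [0, -0.1, 0, 30, -1], [0, -0.2, 0, 36, -1], [0, -0.2, 0, 42, -1], [0, -0.2, 0, 48, -1]]

```text
t: 12.87
eef_pos: [562.3, -20.0, 160.1]
tcp_rot: [-3.14, -0.001, -0.685]
ft_force: [2.6, 1.4, -0.1]
opening: 0.278
grip_force: 29.9
```

Request:
step_arm:
  plan:
    - [[0, 0, 0, 6, -1], [0, 0, 0, 12, -1], [0, 0, 0, 18, -1], [0, 0, 0, 24, -1], [0, 0, 0, 24, -1]]

```text
t: 13.28
eef_pos: [562.6, -20.0, 160.1]
tcp_rot: [-3.139, -0.0, -1.104]
ft_force: [4.8, 2.3, -1.6]
opening: 0.282
grip_force: 29.9
```

```bash
python3 - <<'E'
from h import *
s=env.state();print(s['eef_pos'],s['ft_force'],s['moment'],s['joints'],s['tcp_rot'])
snap('top','top2.png');b=snap('side','side4.png')[180:255,160:310]; 
cv2.imwrite('pics/s4c.png',cv2.resize(b,None,fx=5,fy=5,interpolation=cv2.INTER_CUBIC))
E
```

```text
[562.58085085 -20.04042185 160.13748526] [ 4.83017691  2.33657823 -1.56676972] [ 0.60252227 -0.84738223  0.08672364] [-1.53458373e-01  4.65238920e-01  1.77596643e+00  1.36042801e-03
  8.98529722e-01  2.52090917e+00] [-3.13946194e+00 -2.12930326e-04 -1.10441768e+00]
```

View pics/s4c.png

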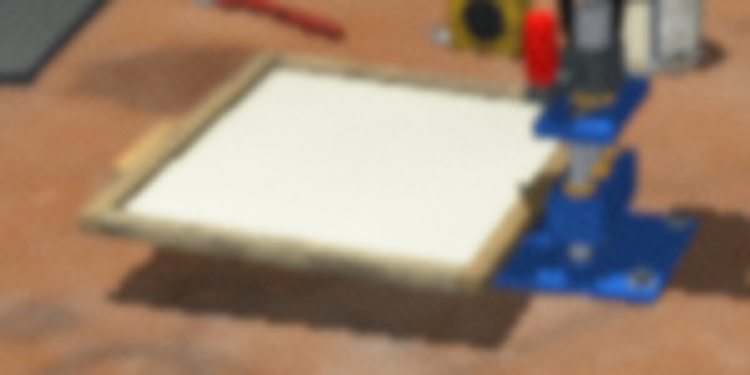

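Request:
step_arm:
  plan:
    - [[0, 0, 0, 0, -0.1], [0, 0, 0, 0, -0.1], [0, 0, 0, 0, -0.1], [0, 0, 0, -7, -0.1], [0, 0, 0, -14, -0.1], [0, 0, 0, -21, -0.1], [0, 0, 0, -28, -0.1], [0, 0, 0, -35, -0.1]]

```text
t: 14.05
eef_pos: [561.5, -20.5, 160.0]
tcp_rot: [3.141, 0.001, -0.485]
ft_force: [0.5, 0.8, -0.3]
opening: 0.45
grip_force: 0.0
```

Request:
step_arm:
  plan:
    - [[0, 0, 0, -7, -0.1], [0, 0, 0, -14, -0.1], [0, 0, 0, -21, -0.1], [0, 0, 0, -28, -0.1], [0, 0, 0, -35, -0.1], [0, 0, 0, -42, -0.1], [0, 0, 0, -49, -0.1], [0, 0, 0, -56, -0.1]]

```text
t: 14.72
eef_pos: [561.5, -20.5, 160.0]
tcp_rot: [-3.141, 0.0, 0.493]
ft_force: [0.3, -0.1, 0.5]
opening: 0.453
grip_force: 0.0
```

Request:
step_arm:
  plan:
    - [[0, 0, 0, -7, -0.1], [0, 0, 0, -14, -0.1], [0, 0, 0, -21, -0.1], [0, 0, 0, -28, -0.1], [0, 0, 0, -35, -0.1], [0, 0, 0, -42, -0.1], [0, 0, 0, -49, -0.1], [0, 0, 0, -56, -0.1]]

```text
t: 15.38
eef_pos: [561.5, -20.5, 160.0]
tcp_rot: [-3.141, -0.0, 1.47]
ft_force: [-0.4, -0.2, -0.1]
opening: 0.451
grip_force: 0.0
```

Request:
step_arm:
  plan:
    - [[0, 0, 0, -7, -0.1], [0, 0, 0, -14, -0.1], [0, 0, 0, -21, -0.1], [0, 0, 0, -28, -0.1], [0, 0, 0, -35, -0.1], [0, 0, 0, -42, -0.1], [0, 0, 0, -49, -0.1], [0, 0, 0, -56, -0.1]]

```text
t: 16.05
eef_pos: [561.5, -20.5, 160.0]
tcp_rot: [-3.141, -0.001, 2.448]
ft_force: [0.8, 0.5, 0.1]
opening: 0.45
grip_force: 0.0
```

Request:
step_arm:
  plan:
    - [[0, 0, 0, -7, -0.1], [0, 0, 0, -14, -0.1], [0, 0, 0, -21, -0.1], [0, 0, 0, -28, -0.1], [0, 0, 0, -35, -0.1], [0, 0, 0, -42, -0.1], [0, 0, 0, -49, -0.1], [0, 0, 0, -56, -0.1]]

```text
t: 16.72
eef_pos: [561.5, -20.5, 160.0]
tcp_rot: [3.141, -0.001, -2.858]
ft_force: [0.2, -0.3, -0.9]
opening: 0.45
grip_force: 0.0
```

Request:
step_arm:
  plan:
    - [[0, 0, 0, -7, -0.1], [0, 0, 0, -14, -0.1], [0, 0, 0, -21, -0.1], [0, 0, 0, -21, -0.1]]

```text
t: 17.05
eef_pos: [561.5, -20.5, 160.0]
tcp_rot: [3.141, -0.0, -2.492]
ft_force: [-0.4, 0.0, -0.5]
opening: 0.452
grip_force: 0.0
```

Request:
step_arm:
  plan:
    - [[-0.7, -0.6, 0, -5, -0.1], [-0.7, -0.6, 0, -5, -1], [-0.7, -0.6, 0, -5, -1], [-0.7, -0.6, 0, -5, -1], [-0.7, -0.6, 0, -5, -1], [-0.7, -0.6, 0, -5, -1]]

```text
t: 17.55
eef_pos: [562.6, -20.5, 160.0]
tcp_rot: [3.141, -0.0, -2.414]
ft_force: [-0.5, 0.2, 0.3]
opening: 0.277
grip_force: 30.0
```

Request:
step_arm:
  plan:
    - [[0, 0, 0, 6, -1], [0, 0, 0, 12, -1], [0, 0, 0, 18, -1], [0, 0, 0, 24, -1], [0, 0, 0, 30, -1], [0, 0, 0, 36, -1], [0, 0, 0, 42, -1], [0, 0, 0, 48, -1]]

```text
t: 18.22
eef_pos: [562.7, -20.5, 160.0]
tcp_rot: [3.142, 0.0, 3.027]
ft_force: [0.7, -0.5, -0.3]
opening: 0.277
grip_force: 30.0
```

Request:
step_arm:
  plan:
    - [[0, 0, 0, 6, -1], [0, 0, 0, 12, -1], [0, 0, 0, 18, -1], [0, 0, 0, 24, -1], [0, 0, 0, 30, -1], [0, 0, 0, 36, -1], [0, 0, 0, 42, -1], [0, 0, 0, 48, -1]]

```text
t: 18.88
eef_pos: [562.8, -20.6, 160.0]
tcp_rot: [3.141, 0.0, 2.189]
ft_force: [0.9, -0.6, -0.9]
opening: 0.277
grip_force: 30.0
```

Request:
step_arm:
  plan:
    - [[0, 0, 0, 6, -1], [0, 0, 0, 12, -1], [0, 0, 0, 18, -1], [0, 0, 0, 24, -1], [0, 0, 0, 30, -1], [0, 0, 0, 36, -1], [0, 0, 0, 42, -1], [0, 0, 0, 48, -1]]

```text
t: 19.55
eef_pos: [562.8, -20.8, 160.0]
tcp_rot: [3.141, 0.0, 1.351]
ft_force: [0.6, -1.7, -0.6]
opening: 0.28
grip_force: 30.0
```

Request:
step_arm:
  plan:
    - [[0, 0, 0, 6, -1], [0, 0, 0, 12, -1], [0, 0, 0, 18, -1], [0, 0, 0, 24, -1], [0, 0, 0, 30, -1], [0, 0, 0, 36, -1], [0, 0, 0, 42, -1], [0, 0, 0, 48, -1]]

```text
t: 20.22
eef_pos: [562.7, -20.9, 160.0]
tcp_rot: [3.141, 0.0, 0.514]
ft_force: [0.5, -1.5, -0.7]
opening: 0.276
grip_force: 30.0
```

```bash
python3 - <<'E'
from h import *
s=env.state();print(s['ft_force'],s['moment'],s['joints'])
snap('side','side5.png')
# door pose fit: try panel contour in side1, side4, side5 (light face), polygon corners
for f in['side1.png','side4.png','side5.png','top1.png']:
    im=cv2.imread('pics/'+f);hsv=cv2.cvtColor(im,cv2.COLOR_BGR2HSV)
    m=((hsv[...,1]<50)&(hsv[...,2]>190)).astype('u1')
    n,l,st,c=cv2.connectedComponentsWithStats(m)
    i=l[215,235] if 'side' in f else l[175,295]
    mm=(l==i).astype('u1');ct=max(cv2.findContours(mm,0,2)[0],key=cv2.contourArea)
    print(f,st[i],cv2.approxPolyDP(ct,6,True)[:,0].tolist())
E
```

```text
[ 0.48557677 -1.48198239 -0.67222095] [-0.53326805  0.1873469   0.11385849] [-1.54130906e-01  4.66254742e-01  1.77447632e+00 -7.14191670e-04
  9.00751030e-01  9.03587240e-01]
side1.png [ 186  194   86   41 2222] [[186, 222], [253, 234], [271, 209], [216, 194]]
side4.png [ 185  194   86   39 2166] [[185, 221], [253, 232], [270, 209], [263, 200], [215, 194]]
side5.png [ 185  194   85   38 2132] [[185, 222], [252, 231], [268, 201], [215, 194]]
top1.png [ 253  138   84   72 5673] [[333, 139], [254, 140], [255, 208], [335, 206]]
```

```bash
cat > fit.py <<'E'
from h import *
from scipy.optimize import least_squares
from scipy.ndimage import map_coordinates
def edges(f,P0,P1,w=4,n=60,lo=.08,hi=.92):
    im=cv2.GaussianBlur(cv2.imread('pics/'+f)[...,0].astype(float),(0,0),.7)
    a,b=proj(f,[P0,P1]); ts=np.linspace(lo,hi,n); d=(b-a)/np.linalg.norm(b-a); nv=np.array([-d[1],d[0]])
    o=np.arange(-w,w+.01,.25); out=[]
    for t in ts:
        p=a+t*(b-a); q=p+o[:,None]*nv; v=map_coordinates(im,[q[:,1],q[:,0]],order=1); g=np.abs(np.gradient(v))
        k=g.argmax()
        if g[k]<2.5 or k<2 or k>len(o)-3: continue
        s=slice(max(k-3,0),k+4); out.append((t,(g[s]*o[s]).sum()/g[s].sum(),p,nv))
    return out
def quad(p,tilt,dx):  # p: x far,y,yaw,halfL,halfW ; far pivot at z=64
    x,y,yaw,L,W=p; c,s=np.cos(yaw),np.sin(yaw)
    def pt(u,v): # u back from far edge
        X=-u*np.cos(tilt); Z=64-(25+u)*np.sin(tilt)
        return [x+dx+c*X-s*v,y+s*X+c*v,Z]
    return [pt(0,W),pt(0,-W),pt(L,-W),pt(L,W)]
def run(imgs,p0,w=4,iters=4):
    # imgs: list of (file,state,edge list,camera)
    ns=1+max(i[1] for i in imgs); cams=sorted({i[3] for i in imgs}); x=np.r_[p0,np.full(ns,.04),np.zeros(ns),np.zeros(3*len(cams))]
    def Q(x,i): 
        k=i[1]; off=x[5+2*ns+3*cams.index(i[3]):][:3]
        return np.array(quad(x[:5],x[5+k],x[5+ns+k]))+off
    for it in range(iters):
        obs=[]
        for i in imgs:
            q=Q(x,i)
            for e in i[2]:
                for t,o,p,nv in edges(i[0],q[e],q[(e+1)%4],w=w if it else 7): obs.append((i,e,t,p+o*nv))
        def res(x):
            r=[]
            for i in imgs:
                pq=proj(i[0],Q(x,i))
                for (j,e,t,m) in obs:
                    if j is i:
                        a,b=pq[e],pq[(e+1)%4]; d=(b-a)/np.linalg.norm(b-a); r.append((m-a)@[-d[1],d[0]])
            return np.r_[np.array(r)/.2, x[5+ns:5+2*ns]/2, x[5+2*ns:]/2]
        s=least_squares(res,x,loss='soft_l1'); x=s.x
    J=s.jac; sd=np.sqrt(np.diag(np.linalg.pinv(J.T@J)))
    return x,sd,len(obs),np.median(np.abs(s.fun))*.2
E
cat > run1.py <<'E'
from fit import *
c=np.array([atz('top1.png',u,v,60) for u,v in[(254,140),(333,139),(335,206),(255,208)]]);print(c.round(0).tolist())
p0=[c[:2,0].mean(),c[:,1].mean(),0,c[:2,0].mean()-c[2:,0].mean(),(c[0,1]-c[1,1])/2]
x,sd,n,m=run([('top1.png',0,[0,1,2,3],'t'),('side1.png',0,[0,2,3],'s'),('side4.png',1,[0,2,3],'s'),('side5.png',2,[0,3],'s')],p0)
print(n,m,x.round(4),'\ndrop mm/280',(280*np.sin(x[5:8])).round(2),'sd',(280*sd[5:8]).round(2),'yaw',np.degrees(x[2]))
E
python3 run1.py
```

```text
[[849.0, 122.0, 60.0], [852.0, -159.0, 60.0], [610.0, -160.0, 60.0], [605.0, 119.0, 60.0]]
716 0.17676822411834242 [ 8.481902e+02 -1.728390e+01  2.210000e-02  2.430186e+02  1.411180e+02
  7.110000e-02  4.370000e-02  2.660000e-02  1.735000e-01  1.545000e-01
 -3.315000e-01  1.972900e+00 -7.885000e-01 -7.161100e+00 -1.973300e+00
  7.880000e-01  1.346370e+01] 
drop mm/280 [19.89 12.24  7.46] sd [0.4 0.4 0.4] yaw 1.2684308658972554
```

Request:
step_arm:
  plan:
    - [[0, -0.1, 0, 6, -1], [0, -0.1, 0, 12, -1], [0, -0.1, 0, 18, -1], [0, -0.1, 0, 24, -1], [0, -0.1, 0, 30, -1], [0, -0.1, 0, 36, -1], [0, -0.1, 0, 42, -1], [0, -0.1, 0, 48, -1]]

```text
t: 20.93
eef_pos: [562.5, -20.8, 160.0]
tcp_rot: [3.141, 0.0, -0.321]
ft_force: [-0.3, -2.6, 0.2]
opening: 0.277
grip_force: 30.0
```

Request:
step_arm:
  plan:
    - [[0, 0, 0, 6, -1], [0, 0, 0, 12, -1], [0, 0, 0, 18, -1], [0, 0, 0, 24, -1], [0, 0, 0, 30, -1], [0, 0, 0, 36, -1], [0, 0, 0, 42, -1], [0, 0, 0, 42, -1]]

```text
t: 21.6
eef_pos: [562.4, -20.6, 160.0]
tcp_rot: [3.141, 0.0, -1.054]
ft_force: [-1.5, -1.5, 0.8]
opening: 0.274
grip_force: 30.0
```

Request:
step_arm:
  plan:
    - [[0, 0, 0, 0, -0.1], [0, 0, 0, 0, -0.1], [0, 0, 0, 0, -0.1], [0, 0, 0, -7, -0.1], [0, 0, 0, -14, -0.1], [0, 0, 0, -21, -0.1], [0, 0, 0, -28, -0.1], [0, 0, 0, -35, -0.1]]

```text
t: 22.27
eef_pos: [562.7, -20.3, 160.0]
tcp_rot: [-3.141, -0.0, -0.432]
ft_force: [0.1, 0.2, -1.8]
opening: 0.455
grip_force: 0.0
```

Request:
step_arm:
  plan:
    - [[0, 0, 0, -7, -0.1], [0, 0, 0, -14, -0.1], [0, 0, 0, -21, -0.1], [0, 0, 0, -28, -0.1], [0, 0, 0, -35, -0.1], [0, 0, 0, -42, -0.1], [0, 0, 0, -49, -0.1], [0, 0, 0, -56, -0.1]]

```text
t: 22.93
eef_pos: [562.7, -20.3, 160.0]
tcp_rot: [-3.142, -0.0, 0.545]
ft_force: [0.1, -0.2, 0.0]
opening: 0.451
grip_force: 0.0
```

Request:
step_arm:
  plan:
    - [[0, 0, 0, -7, -0.1], [0, 0, 0, -14, -0.1], [0, 0, 0, -21, -0.1], [0, 0, 0, -28, -0.1], [0, 0, 0, -35, -0.1], [0, 0, 0, -42, -0.1], [0, 0, 0, -49, -0.1], [0, 0, 0, -56, -0.1]]

```text
t: 23.6
eef_pos: [562.7, -20.3, 160.0]
tcp_rot: [3.141, -0.0, 1.522]
ft_force: [0.2, -0.9, 0.1]
opening: 0.449
grip_force: 0.0
```

Request:
step_arm:
  plan:
    - [[0, 0, 0, -7, -0.1], [0, 0, 0, -14, -0.1], [0, 0, 0, -21, -0.1], [0, 0, 0, -28, -0.1], [0, 0, 0, -35, -0.1], [0, 0, 0, -42, -0.1], [0, 0, 0, -49, -0.1], [0, 0, 0, -56, -0.1]]

```text
t: 24.27
eef_pos: [562.7, -20.3, 160.0]
tcp_rot: [3.141, -0.0, 2.5]
ft_force: [-0.2, -1.4, -0.4]
opening: 0.451
grip_force: 0.0
```

Request:
step_arm:
  plan:
    - [[0, 0, 0, -7, -0.1], [0, 0, 0, -14, -0.1], [0, 0, 0, -21, -0.1], [0, 0, 0, -28, -0.1], [0, 0, 0, -35, -0.1], [0, 0, 0, -42, -0.1], [0, 0, 0, -49, -0.1], [0, 0, 0, -49, -0.1]]

```text
t: 24.93
eef_pos: [562.7, -20.4, 160.0]
tcp_rot: [3.141, 0.0, -2.929]
ft_force: [-0.9, 0.4, -0.1]
opening: 0.452
grip_force: 0.0
```

Request:
step_arm:
  plan:
    - [[0, 0, 0, 0, -1], [0, 0, 0, 0, -1], [0, 0, 0, 0, -1], [0, 0, 0, 0, -1], [0, 0, 0, 0, -1]]

```text
t: 25.35
eef_pos: [562.7, -20.4, 160.0]
tcp_rot: [3.141, 0.0, -2.937]
ft_force: [0.5, 0.7, 0.0]
opening: 0.275
grip_force: 30.0
```

Request:
step_arm:
  plan:
    - [[0, 0, 0, 6, -1], [0, 0, 0, 12, -1], [0, 0, 0, 18, -1], [0, 0, 0, 24, -1], [0, 0, 0, 30, -1], [0, 0, 0, 36, -1], [0, 0, 0, 42, -1], [0, 0, 0, 48, -1]]

```text
t: 26.02
eef_pos: [562.8, -20.5, 160.0]
tcp_rot: [3.141, 0.0, 2.504]
ft_force: [0.1, -0.4, -0.4]
opening: 0.278
grip_force: 30.0
```

Request:
step_arm:
  plan:
    - [[0, 0, 0, 6, -1], [0, 0, 0, 12, -1], [0, 0, 0, 18, -1], [0, 0, 0, 24, -1], [0, 0, 0, 30, -1], [0, 0, 0, 36, -1], [0, 0, 0, 42, -1], [0, 0, 0, 42, -1]]

```text
t: 26.68
eef_pos: [562.9, -20.6, 160.1]
tcp_rot: [3.141, 0.0, 1.771]
ft_force: [2.2, -2.0, -0.7]
opening: 0.281
grip_force: 30.0
```

```bash
python3 - <<'E'
from h import *
s=env.state();print(s['eef_pos'],s['ft_force'],s['moment'],s['joints'],s['tcp_rot'])
E
```

```text
[562.88772783 -20.62800557 160.05701721] [ 2.19143646 -1.98687115 -0.73610698] [-0.39933965 -0.25854947  0.01488902] [-1.53812387e-01  4.66231150e-01  1.77435946e+00 -2.17592663e-04
  9.00350864e-01 -3.53844192e-01] [3.14104094e+00 3.85646079e-04 1.77096317e+00]
```

Request:
step_arm:
  plan:
    - [[0, 0, 0, 0, -0.1], [0, 0, 0, 0, -0.1], [0, 0, 0, 0, -0.1], [0, 0, -20, 0, -0.1], [0, 0, -60, 0, -0.1], [0, 0, -100, 0, -0.1], [0, 0, -140, 0, -0.1], [0, 40, -140, 0, -0.1]]

```text
t: 27.35
eef_pos: [600.4, -12.9, 310.1]
tcp_rot: [3.131, 0.004, 1.777]
ft_force: [0.8, -0.4, 0.9]
opening: 0.449
grip_force: 0.0
```

Request:
step_arm:
  plan:
    - [[-5, 40, 0, 0, -0.1], [-5, 80, 0, 0, -0.1], [-5, 115, 0, 0, -0.1], [-5, 115, 0, 0, -0.1], [-5, 115, 0, 0, -0.1], [-5, 115, 0, 0, -0.1]]

```text
t: 27.85
eef_pos: [714.8, 6.3, 299.6]
tcp_rot: [-3.14, -0.0, 1.777]
ft_force: [-0.2, -0.3, 0.5]
opening: 0.449
grip_force: 0.0
```

```bash
cat > pnp.py <<'E'
import sys
from fit import *
f=sys.argv[1]; sf=sys.argv[2]
print(env.state()['eef_pos']); snap('wrist',f); snap('side',sf); snap('top','t'+sf)
im=cv2.imread('pics/'+f);p=proj(f,[[848,125,64],[848,-157,64],[605,-160,64],[605,123,64]]);print(p.round(0).tolist())
E
python3 pnp.py w6.png side6.png
```

```text
[714.77034142   6.26790393 299.56246743]
[[398.0, 119.0], [344.0, 306.0], [187.0, 278.0], [216.0, 80.0]]
```

View pics/w6.png

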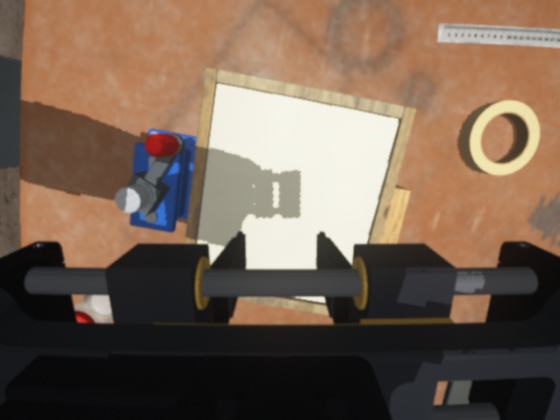

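The crank sits on the shaft with its boss at (128,198). The panel's lower edge (~row 300) is partly hidden by the gripper, so I'll shift the view to see the whole panel.

Request:
step_arm:
  plan:
    - [[-30, 0, 0, 0, -0.1], [-65, 0, 0, 0, -0.1], [-65, 0, 0, 0, -0.1], [-65, 0, 0, 0, -0.1], [-65, 0, 0, 0, -0.1]]

```text
t: 28.42
eef_pos: [728.1, -57.3, 300.6]
tcp_rot: [3.141, -0.0, 1.776]
ft_force: [0.1, -0.2, 0.2]
opening: 0.452
grip_force: 0.0
```

```bash
python3 pnp.py w7.png side7.png
cat > run2.py <<'E'
from fit import *
p0=[848.2,-17.3,.0221,243,141.1]
A=('top1.png',0,[0,1,2,3],'t');B=('side1.png',0,[0,2,3],'s');C=('side4.png',1,[0,2,3],'s');D=('side5.png',2,[0,3],'s')
S7=('side7.png',3,[0,3],'s');T7=('tside7.png',3,[0,1,3],'t')
def go(name,imgs):
    x,sd,n,m=run(imgs,p0); ns=1+max(i[1] for i in imgs)
    print(name,n,round(m,3),x[:5].round(4),'drop',(280*np.sin(x[5:5+ns])).round(2),'sd',(280*sd[5:5+ns]).round(2),x[5+2*ns:].round(1))
go('w7',[('w7.png',0,[0,1,2,3],'w')])
go('w6+w7',[('w6.png',0,[0,2,3],'w'),('w7.png',0,[0,1,2,3],'w')])
go('all',[A,B,C,D,S7,('w6.png',3,[0,2,3],'w'),('w7.png',3,[0,1,2,3],'w')])
go('ext',[A,B,C,D,S7])
E
python3 run2.py
```

```text
[728.12433748 -57.34787029 300.60577359]
[[402.0, 66.0], [346.0, 267.0], [183.0, 237.0], [213.0, 25.0]]
w7 223 0.218 [ 8.526164e+02 -1.640820e+01  2.500000e-02  2.432246e+02  1.414088e+02] drop [1.31] sd [0.7] [ 0. -0. -0.]
w6+w7 377 0.222 [ 8.547682e+02 -1.678860e+01  2.510000e-02  2.470491e+02  1.436192e+02] drop [1.63] sd [0.65] [ 0.   0.  -6.2]
all 1213 0.209 [ 8.552197e+02 -1.818520e+01  2.420000e-02  2.466153e+02  1.433964e+02] drop [19.7  12.05  7.27  2.57] sd [0.33 0.34 0.35 0.31] [  5.6 -21.2 -16.9  -2.4   0.9  -8.   -0.3   1.4  -5. ]
ext 836 0.177 [ 8.482533e+02 -1.737300e+01  2.190000e-02  2.432543e+02  1.412179e+02] drop [19.5  11.89  7.15  2.45] sd [0.38 0.36 0.37 0.38] [ 1.9 -0.8 -7.3 -1.9  0.8 12.4]
```

Request:
step_arm:
  plan:
    - [[16, -10, 0, 7, -0.1], [32, -20, 0, 14, -0.1], [47, -32, 0, 21, -0.1], [47, -32, 0, 28, -0.1], [47, -32, 0, 35, -0.1], [47, -32, 0, 42, -0.1], [47, -32, 0, 49, -0.1], [47, -32, 0, 56, -0.1]]

```text
t: 29.23
eef_pos: [687.5, -16.8, 300.4]
tcp_rot: [3.141, -0.0, 0.794]
ft_force: [0.4, 0.3, -0.1]
opening: 0.451
grip_force: 0.0
```

Request:
step_arm:
  plan:
    - [[0, 0, 0, 7, -0.1], [0, 0, 0, 14, -0.1], [0, 0, 0, 21, -0.1], [0, 0, 0, 28, -0.1], [0, 0, 0, 35, -0.1], [0, 0, 0, 42, -0.1], [0, 0, 0, 46, -0.1], [0, 0, 0, 46, -0.1]]

```text
t: 29.9
eef_pos: [687.6, -17.0, 300.3]
tcp_rot: [-3.141, -0.0, -0.006]
ft_force: [-0.5, -0.8, -0.5]
opening: 0.451
grip_force: 0.0
```

```bash
python3 - <<'E'
from h import *
for i in range(3): pass
print(env.state()['eef_pos'],env.state()['tcp_rot'],np.abs(env.state()['qvel']).max()); snap('wrist','wF.png'); print(proj('wF.png',[[852,125,62],[852,-157,62],[609,-160,62],[609,123,62]]).round(0).tolist())
E
```

```text
[687.55867767 -16.99606369 300.26535511] [-3.14145669e+00 -2.58476227e-04 -6.20742430e-03] 0.14531349894401002
[[168.0, 59.0], [390.0, 57.0], [379.0, 238.0], [185.0, 239.0]]
```

Request:
step_arm:
  plan:
    - [[30, 0, 0, -7, -0.1], [60, 0, 0, -14, -0.1], [80, 0, 0, -21, -0.1], [80, 0, 0, -28, -0.1], [80, 0, 0, -35, -0.1], [80, 0, 0, -42, -0.1], [80, 0, 0, -49, -0.1], [80, 0, 0, -56, -0.1]]

```text
t: 30.62
eef_pos: [767.7, -17.6, 300.0]
tcp_rot: [-3.141, -0.0, 0.983]
ft_force: [0.2, 0.4, -0.2]
opening: 0.451
grip_force: 0.0
```

Request:
step_arm:
  plan:
    - [[0, 0, 0, -7, -0.1], [0, 0, 0, -14, -0.1], [0, 0, 0, -21, -0.1], [0, 0, 0, -28, -0.1], [0, 0, 0, -35, -0.1], [0, 0, 0, -42, -0.1], [0, 0, 0, -49, -0.1], [0, 0, 0, -56, -0.1]]

```text
t: 31.28
eef_pos: [767.7, -17.7, 300.1]
tcp_rot: [3.142, -0.0, 1.961]
ft_force: [0.2, -0.1, -0.1]
opening: 0.45
grip_force: 0.0
```

Request:
step_arm:
  plan:
    - [[0, 0, 0, -7, -0.1], [0, 0, 0, -14, -0.1], [0, 0, 0, -21, -0.1], [0, 0, 0, -28, -0.1], [0, 0, 0, -35, -0.1], [0, 0, 0, -42, -0.1], [0, 0, 0, -49, -0.1], [0, 0, 0, -56, -0.1]]

```text
t: 31.95
eef_pos: [767.6, -17.7, 300.1]
tcp_rot: [3.141, -0.0, 2.938]
ft_force: [0.1, -0.1, 0.0]
opening: 0.453
grip_force: 0.0
```

Request:
step_arm:
  plan:
    - [[0, 0, 0, -7, -0.1], [0, 0, 0, -12, -0.1], [0, 0, 0, -12, -0.1], [0, 0, 0, -12, -0.1], [0, 0, 0, -12, -0.1]]

```text
t: 32.37
eef_pos: [767.7, -18.0, 300.1]
tcp_rot: [3.142, 0.0, 3.136]
ft_force: [0.1, -0.7, 0.6]
opening: 0.45
grip_force: 0.0
```

```bash
python3 - <<'E'
from h import *
print(env.state()['eef_pos'],env.state()['tcp_rot'],np.abs(env.state()['qvel']).max()); snap('wrist','wE.png'); print(proj('wE.png',[[852,125,62],[852,-157,62],[609,-160,62],[609,123,62]]).round(0).tolist())
E
cat > run3.py <<'E'
from fit import *
p0=[852,-16.4,.025,243.2,141.4]
def go(name,imgs):
    x,sd,n,m=run(imgs,p0); ns=1+max(i[1] for i in imgs)
    print(name,n,round(m,3),x[:5].round(4),'drop',(280*np.sin(x[5:5+ns])).round(2),'sd',(280*sd[5:5+ns]).round(2),x[5+2*ns:].round(1))
a=[0,1,2,3]
go('F',[('wF.png',0,a,'w')]);go('E',[('wE.png',0,a,'w')]);go('EF',[('wE.png',0,a,'w'),('wF.png',0,a,'w2')])
go('EF7',[('wE.png',0,a,'w'),('wF.png',0,a,'w2'),('w7.png',0,a,'w3')])
E
python3 run3.py
```

```text
[767.70182807 -17.96427334 300.08112121] [3.14151620e+00 5.63882229e-05 3.13602435e+00] 0.0025534307442013444
[[379.0, 242.0], [186.0, 243.0], [169.0, 63.0], [391.0, 62.0]]
F 235 0.22 [ 8.539655e+02 -1.721530e+01  2.520000e-02  2.433391e+02  1.412856e+02] drop [1.46] sd [0.49] [ 0. -0. -0.]
E 231 0.227 [ 8.514365e+02 -1.715470e+01  2.470000e-02  2.428105e+02  1.413256e+02] drop [1.51] sd [0.49] [-0. -0. -0.]
EF 465 0.227 [ 8.527270e+02 -1.717670e+01  2.510000e-02  2.429405e+02  1.412211e+02] drop [0.85] sd [0.34] [-1.1  0.1 -0.2  1.1 -0.1  0.1]
EF7 688 0.226 [ 8.526720e+02 -1.691980e+01  2.510000e-02  2.430225e+02  1.412691e+02] drop [0.91] sd [0.3] [-1.  -0.2 -0.3  1.2 -0.3 -0.1 -0.1  0.5  0.2]
```

Request:
step_arm:
  plan:
    - [[40, 0, 0, 0, -0.1], [80, -1, 0, 0, -0.1], [120, -2, 0, 0, -0.1], [160, -2.5, 0, 0, -0.1], [200, -2.5, 0, 0, -0.1], [205, -2.5, 0, 0, -0.1], [205, -2.5, 20, 0, -0.1], [205, -2.5, 50, 0, -0.1]]

```text
t: 33.08
eef_pos: [563.5, -20.0, 252.7]
tcp_rot: [-3.141, 0.007, 3.136]
ft_force: [0.7, 0.3, -0.8]
opening: 0.449
grip_force: 0.0
```

Request:
step_arm:
  plan:
    - [[0, 0, 35, 0, -0.1], [0, 0, 65, 0, -0.1], [0, 0, 85, 0, -0.1], [0, 0, 90, 0, -0.1], [0, 0, 90, 0, -0.1], [0, 0, 90, 0, -0.1]]

```text
t: 33.58
eef_pos: [563.4, -19.9, 161.0]
tcp_rot: [-3.142, 0.001, 3.137]
ft_force: [-0.1, 0.6, -0.6]
opening: 0.451
grip_force: 0.0
```

Request:
step_arm:
  plan:
    - [[0.8, -0.6, 0.8, 0, -0.1], [0.8, -0.6, 0.8, 0, -1], [0.8, -0.6, 0.8, 0, -1], [0.8, -0.6, 0.8, 0, -1], [0.8, -0.6, 0.8, 0, -1], [0.8, -0.6, 0.8, 0, -1]]

```text
t: 34.08
eef_pos: [562.2, -20.5, 159.9]
tcp_rot: [-3.142, 0.001, 3.137]
ft_force: [-1.0, 0.6, 5.1]
opening: 0.282
grip_force: 30.0
```

Request:
step_arm:
  plan:
    - [[0, 0, 0, 6, -1], [0, 0, 0, 12, -1], [0, 0, 0, 18, -1], [0, 0, 0, 24, -1], [0, 0, 0, 30, -1], [0, 0, 0, 36, -1], [0, 0, 0, 42, -1], [0, 0, 0, 46, -1]]

```text
t: 34.75
eef_pos: [562.5, -20.3, 159.9]
tcp_rot: [3.14, 0.001, 2.329]
ft_force: [0.5, 2.7, 5.4]
opening: 0.278
grip_force: 30.0
```

Request:
step_arm:
  plan:
    - [[0, 0, 0, 0, -1], [0, 0, 0, 0, -0.1], [0, 0, 0, 0, -0.1], [0, 0, 0, 0, -0.1], [0, 0, -20, 0, -0.1], [0, 0, -60, 0, -0.1], [0, 0, -100, 0, -0.1], [0, 0, -140, 0, -0.1]]

```text
t: 35.42
eef_pos: [561.4, -20.5, 300.6]
tcp_rot: [-3.141, -0.001, 2.335]
ft_force: [1.0, -0.3, -0.2]
opening: 0.452
grip_force: 0.0
```

Request:
step_arm:
  plan:
    - [[-28, 30, 0, -7, -0.1], [-56, 60, 0, -14, -0.1], [-84, 90, 0, -21, -0.1], [-112, 120, 0, -28, -0.1], [-141, 150, 0, -35, -0.1], [-141, 150, 0, -42, -0.1], [-141, 150, 0, -46, -0.1], [-141, 150, 0, -46, -0.1]]

```text
t: 36.08
eef_pos: [768.1, -18.7, 297.4]
tcp_rot: [3.141, -0.002, 3.141]
ft_force: [-0.3, 1.1, -0.2]
opening: 0.45
grip_force: 0.0
```

Request:
step_arm:
  plan:
    - [[0, 0, 0, 0, -0.1], [0, 0, 0, 0, -0.1], [0, 0, 0, 0, -0.1]]

```text
t: 36.33
eef_pos: [767.5, -18.6, 299.8]
tcp_rot: [3.142, 0.001, 3.136]
ft_force: [-0.0, 0.2, 0.4]
opening: 0.449
grip_force: 0.0
```

```bash
python3 - <<'E'
from h import *
print(env.state()['eef_pos'],env.state()['tcp_rot'],np.abs(env.state()['qvel']).max()); snap('wrist','xE1.png');snap('side','side8.png')
E
```

```text
[767.4935699  -18.59496368 299.84080683] [3.14156600e+00 6.28043952e-04 3.13562703e+00] 0.010060908066326587
```

Request:
step_arm:
  plan:
    - [[-10, 17, -15, 0, -0.1], [-10, 17, -15, 0, -0.1], [-10, 17, -15, 0, -0.1], [-10, 17, -15, 0, -0.1]]

```text
t: 36.77
eef_pos: [777.5, -1.8, 313.9]
tcp_rot: [-3.141, -0.0, 3.137]
ft_force: [-0.4, -0.5, -0.3]
opening: 0.448
grip_force: 0.0
```

```bash
python3 - <<'E'
from h import *
print(env.state()['eef_pos'],env.state()['tcp_rot'],np.abs(env.state()['qvel']).max()); snap('wrist','xE2.png')
E
```

```text
[777.52770944  -1.81145377 313.88114884] [-3.14147802e+00 -3.16444046e-04  3.13733051e+00] 0.008725737074871865
```

Request:
step_arm:
  plan:
    - [[30, 0, 0, 7, -0.1], [60, 0, 0, 14, -0.1], [90, 0, 0, 21, -0.1], [90, 0, 0, 28, -0.1], [90, 0, 0, 35, -0.1], [90, 0, 0, 42, -0.1], [90, 0, 0, 49, -0.1], [90, 0, 0, 56, -0.1]]

```text
t: 37.48
eef_pos: [687.3, -1.8, 313.9]
tcp_rot: [-3.141, -0.0, 2.153]
ft_force: [-0.0, -0.2, 0.1]
opening: 0.453
grip_force: 0.0
```

Request:
step_arm:
  plan:
    - [[0, 0, 0, 7, -0.1], [0, 0, 0, 14, -0.1], [0, 0, 0, 21, -0.1], [0, 0, 0, 28, -0.1], [0, 0, 0, 35, -0.1], [0, 0, 0, 42, -0.1], [0, 0, 0, 49, -0.1], [0, 0, 0, 56, -0.1]]

```text
t: 38.15
eef_pos: [687.4, -1.8, 313.8]
tcp_rot: [-3.141, 0.0, 1.176]
ft_force: [0.5, -0.0, -0.4]
opening: 0.45
grip_force: 0.0
```

Request:
step_arm:
  plan:
    - [[0, 0, 0, 7, -0.1], [0, 0, 0, 14, -0.1], [0, 0, 0, 21, -0.1], [0, 0, 0, 28, -0.1], [0, 0, 0, 35, -0.1], [0, 0, 0, 42, -0.1], [0, 0, 0, 49, -0.1], [0, 0, 0, 56, -0.1]]

```text
t: 38.82
eef_pos: [687.4, -1.8, 313.8]
tcp_rot: [-3.141, 0.001, 0.199]
ft_force: [-0.2, -0.0, -0.0]
opening: 0.451
grip_force: 0.0
```

Request:
step_arm:
  plan:
    - [[0, 0, 0, 7, -0.1], [0, 0, 0, 12, -0.1], [0, 0, 0, 12, -0.1], [0, 0, 0, 12, -0.1], [0, 0, 0, 12, -0.1]]

```text
t: 39.23
eef_pos: [687.7, -1.5, 314.1]
tcp_rot: [-3.142, 0.0, -0.001]
ft_force: [-0.3, -0.4, -0.3]
opening: 0.45
grip_force: 0.0
```

```bash
python3 - <<'E'
from h import *
print(env.state()['eef_pos'],env.state()['tcp_rot'],np.abs(env.state()['qvel']).max()); snap('wrist','xF1.png')
E
```

```text
[687.65788243  -1.51833899 314.05434376] [-3.14152040e+00  2.67903963e-04 -1.47422502e-03] 0.009858591785277353
```

Request:
step_arm:
  plan:
    - [[-10, 17, 15, 0, -0.1], [-10, 17, 15, 0, -0.1], [-10, 17, 15, 0, -0.1], [-10, 17, 15, 0, -0.1]]

```text
t: 39.62
eef_pos: [678.1, -18.0, 299.7]
tcp_rot: [-3.141, -0.001, -0.004]
ft_force: [0.5, 0.5, 0.4]
opening: 0.446
grip_force: 0.0
```

```bash
cat > run4.py <<'E'
from h import *
print(env.state()['eef_pos'],env.state()['tcp_rot'],np.abs(env.state()['qvel']).max()); snap('wrist','xF2.png')
import fit
from fit import *
p0=[852,-16.8,.025,243,141.3]
def go(name,imgs):
    x,sd,n,m=run(imgs,p0); ns=1+max(i[1] for i in imgs)
    print(name,n,round(m,3),x[:5].round(4),'drop',(280*np.sin(x[5:5+ns])).round(2),'sd',(280*sd[5:5+ns]).round(2),x[5+2*ns:].round(1))
a=[0,1,2,3]
for f in['xE1','xE2','xF1','xF2']: go(f,[(f+'.png',0,a,'w')])
go('x',[(f+'.png',0,a,f) for f in['xE1','xE2','xF1','xF2']])
go('before/after',[(f+'.png',0,a,f[1]) for f in['wE','wF']]+[(f+'.png',1,a,f[1]) for f in['xE1','xE2','xF1','xF2']])
go('ext',[('top1.png',0,a,'t'),('side1.png',0,[0,2,3],'s'),('side7.png',1,[0,3],'s'),('side8.png',2,[0,3],'s')])
E
python3 run4.py
```

```text
[678.07643313 -18.034242   299.72920273] [-3.14139800e+00 -6.11778250e-04 -3.58731424e-03] 0.009630170815831944
xE1 226 0.232 [ 8.517283e+02 -1.710030e+01  2.510000e-02  2.431279e+02  1.413783e+02] drop [0.32] sd [0.49] [0. 0. 0.]
xE2 240 0.222 [ 8.519299e+02 -1.689240e+01  2.500000e-02  2.429647e+02  1.413787e+02] drop [0.25] sd [0.51] [-0. -0. -0.]
xF1 239 0.217 [ 8.539581e+02 -1.710150e+01  2.380000e-02  2.431932e+02  1.412697e+02] drop [-0.27] sd [0.52] [ 0. -0. -0.]
xF2 240 0.215 [ 8.539084e+02 -1.718150e+01  2.530000e-02  2.434768e+02  1.412870e+02] drop [0.11] sd [0.52] [ 0.  0. -0.]
x 944 0.22 [ 8.529141e+02 -1.705450e+01  2.500000e-02  2.431366e+02  1.412816e+02] drop [-0.23] sd [0.24] [-1.1 -0.1 -0.1 -0.8  0.2 -0.2  1.   0.1  0.   0.9 -0.2  0.1]
before/after 1409 0.224 [ 8.547820e+02 -1.716400e+01  2.490000e-02  2.468792e+02  1.434754e+02] drop [ 1.16 -0.18] sd [0.22 0.2 ] [-0.6  0.1 -6.5  0.7 -0.1 -6.3]
ext 660 0.174 [ 8.484386e+02 -1.745060e+01  2.230000e-02  2.437409e+02  1.414847e+02] drop [19.12  2.39  1.37] sd [0.42 0.4  0.41] [ 1.5 -0.8 -7.4 -1.5  0.8  9.5]
```

```bash
python3 -c "
from cell import env
print(env.job_done())"
```

```text
the job is handed in; nothing more can be done
None
```

The job is handed in: the crank is fully home on the jack's shaft and left there, and the gripper is clear of everything. The wrist camera puts the door within about 0.3 mm of level across its length; the less exact fixed side and top views put the jack end about 1.4 mm low.

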